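# Start the flip timer on its red side

## Task

The pot on the banding wheel has just had its coat of glaze, so start the six-sided flip timer: it shows its white side, and it must stand on the bench mat with its red side on top. Push it over gently with the fingertips, from one side to the next, without pinching it or lifting it off the mat. Do not touch the wet pot, and leave the jars, bottles, palette and tools where they are.

Things in the scene. Friction and masses are not known exactly. Their poses are not given: they have to be found in the camera images.
- timer: flip timer: six-sided prism 70 mm across flats, 42 mm deep, 140 g give or take, sides 40 mm wide with coloured pads; lies on one side, axis level, 70 mm tall. Origin at its middle, 35 mm above the mat. z axis: out of the red side; y: the six-sided axis (display on the -y end). Round from z towards x: red, orange, yellow, green, white, blue. Starts near the mat's middle, white up, turned any way.
- timer_red (a point): centre of the timer's red side. At the start it is a lower side, facing outwards and down, just under the blue one; it must end on top. Once the timer is turned a little past 30 degrees, lift the fingertips straight up off it: drawn back level they would drag it back.
- timer_blue (a point): centre of the blue side, at the start an upper side, sloping down from white. Pushed near its top, the timer tips over its far lower edge and falls on by itself once past 30 degrees: one tip is 60 degrees and 40 mm along, and blue is up; one more the same way and red is up. Fingertips grip the pads: let the push rise as the side rises, round that far edge; a level push jams.
- mat: blue bench mat with a pale grid, fixed to the table, 330 mm (its x) by 450 mm (its y), 3 mm thick, grippy rubber so that the timer tips rather than slides when pushed in its upper half. Origin at the centre of its underside, on the table top.
- wet_pot: small glossy dark blue pot, 100 mm across and 120 mm tall, with a flared neck and a short spout, wet with glaze, standing loose on the banding wheel beyond the +y end of the mat. Origin at the centre of its foot. Not to be touched.
- banding_wheel: fixed grey banding wheel (turntable disc on a foot), 170 mm across, 60 mm tall. Origin at the centre of its underside.
- brush_jar: glass jar, 72 mm across, with brushes, 210 mm tall in all, loose, standing beyond the far edge of the mat in one row with the two bottles. Origin at the centre of its foot.
- squeeze_bottle: amber squeeze bottle with a yellow needle nozzle, 52 mm across, 140 mm tall, loose, in the row beyond the far edge of the mat. Origin at the centre of its foot.
- white_bottle: white plastic bottle, 54 mm across, 135 mm tall, loose, in the row beyond the far edge of the mat. Origin at the centre of its foot.
- red_jar: red paint jar with a white cap, 44 mm across, 50 mm tall, loose, beyond the -y end of the mat. Origin at the centre of its foot.
- teal_jar: teal paint jar with a white cap, 44 mm across, 50 mm tall, loose, beyond the -y end of the mat. Origin at the centre of its foot.
- palette: round white porcelain palette with six colour wells, 120 mm across, 12 mm thick, loose, beyond the -y end of the mat. Origin at the centre of its underside.
- modelling_tool: flat wooden modelling tool, about 150 mm long, 13 mm wide, 7 mm thick, loose, lying just beyond the -y end of the mat. Origin under the middle of its handle; x axis along it.

How it is judged:
By the outcome, as a careful person would: the job done as asked, in the order asked, and still so for the second after the job is handed in, with the robot touching nothing.
It also fails if it takes over 48 s, if anything falls off the work surface, if the arm or the gripper's body presses on something with over 40 N, if the wrist force passes 120 N, or if a joint passes its speed limit or range.

## Robot

A 6-joint arm with a two-finger parallel gripper is mounted at the origin on the work surface. World frame = base frame: x ahead of the robot, y to its left, z up, the work surface at z = 0. Lengths are in m, angles in degrees, forces in N, time in s.
With the tool pointing down it reaches from about 0.35 to 0.725 m from the base axis. Payload 6 kg.
Tool frame: the origin (TCP) lies between the finger pads; the fingertips stand r.nose_length ahead of it and the grasp point (between the pads) lies 3 mm ahead of it (r.nose_length is the distance from the TCP to the fingertips, in m); z points along the fingers, y is the line along which they close (so a half turn about z gives the same grasp; the last joint's range is limited). The gripper opens to 85 mm and grips with 20 to 120 N. Pads are 22 mm wide; open, the fingers measure 114 mm over their backs; the gripper's body (76 mm by 85 mm) begins 54 mm behind the grasp point. The pads swing forward as they close: fully open they stand 13 mm farther back than shut.
Start: joints at [91.885, 2.303, 4.859, 0, -92.561, -19.12], TCP at [0.178, 0.573, 0.253] pointing down, gripper open.
Joint ranges: [-146.85, 146.85], [-73.84, 115.35], [-62.03, 85.46], [-188.31, 113.3], [-161.28, -10.13], [-171.36, 171.36]. Speed limits (degrees/s): [147.25, 147.25, 172.46, 180, 180, 180].

## Interface

Orientations are given as a 3x3 rotation matrix whose columns are the frame's x, y, z axes.
In Python, from plant import monitor, vision, workorder, r gives the robot as it stands.
- The arm moves only by the tool servo_tool, never from a script. Its arguments are lists of equal length, an entry for each row: "hand": the opening in per cent of the stroke, from 0 (shut) to 100 (fully open); "xyz": the shift along the tool's x, y, z each as a share of 0.12 m, from -1 to 1, a list of three; "roll": the turn about the tool's z as a share of 360 degrees, from -1 to 1. In form: {"hand": [hand, ...], "xyz": [[tx, ty, tz], ...], "roll": [roll, ...]}. A call has 1 to 20 rows; each row shifts and turns the commanded pose from where the row before left it, along the tool's axes as they then stand; what a row does not reach is not made up. A row lasts 1/12 s, in which the tool goes at most 41.7 mm and 7.16 degrees, less where a joint would pass 70% of its speed; a pose out of reach is approached as far as the arm can. A call with a number of a shift or a turn outside -1 to 1 is refused whole. A call with a gripper value outside its range is refused whole. The fingers move at their own pace and stop on an object; "newtons" is the grip in N (left out, the last holds). Time passes only in rows, so rows that do not move let the fingers close. It gives the time, the measured TCP pose, the force, the opening and the grip force at its end, in the units of the state.
- monitor.state(): the state, without advancing time (a new reading comes with each control period).
- vision.camera(name): name is "side" or "top" or "wrist"; returns (picture, depth): 420x560x3 uint8, red, green, blue; 420x560 float32, m along the optical axis (not along the pixel's ray), 0 where there is no reading.
- vision.camera_params(name): a dict with "fx", "fy", "cx", "cy" (pixels), "dist" ([k1, k2, p1, p2, k3] as OpenCV has them; the pictures are not rectified), "rvec" (rotation vector, rad) and "tvec" (3), from world to camera coordinates, as OpenCV has them. Camera axes: x right, y down, z forward; pixel columns grow to the right and rows downward; lengths in m; the calibration is good to about 2 mm. A picture is of the moment at which its call begins: read the wrist's pose just before it. camera_params takes no time and is no camera call; for the wrist camera it gives the pose at the moment of the call.
- workorder.sign_off(): hands the job in; it is judged then, once.
The state is a dict: "t": time; "q": joint angles; "qd": joint speeds; "joint_efforts": joint torques, N m; "position": TCP position; "orientation": TCP orientation; "wrist_force": force on the tool from outside, world axes, zero at the start; "ft_torque": the same for the moment, N m; "opening": finger opening in m; "grasp_force": force on a finger pad.
Only numpy, scipy, OpenCV 4.12 (cv2) and the standard library are available. Lean on these libraries where they do the work, as an engineer would, in place of code of your own. Each camera call takes 0.05 s, during which the arm holds its last target. There are 200 camera calls.

## Working session

There is one attempt and no reset: what is moved stays moved. The work goes in short steps, Python scripts to look and compute and a tool call to move; the robot and the scene stay as the last step left them, time stands still between calls to the robot, and variables do not carry over. Pictures are saved under pics/ and viewed, at most 10 in all, crops included, and the job is handed in when it is done.

Besides the shell and the picture viewer there is one more tool, called after ">>>" as name(argument=value, ...), one argument or row to a line, values as JSON. servo_tool: Moves the arm, as the interface text tells. Its arguments: {"type":"object","properties":{"hand":{"type":"array"},"xyz":{"type":"array"},"roll":{"type":"array"},"newtons":{"type":"number"}},"required":["hand","xyz","roll"]}

```bash
mkdir -p pics
cat > h.py <<'E'
import numpy as np, cv2
from plant import monitor, vision, workorder, r
def snap(n,f):
    p=vision.camera_params(n); a,d=vision.camera(n); cv2.imwrite('pics/'+f,a[:,:,::-1]); return a,d,p
def pts(px,d,p):
    "pixels+depth to world"
    px=np.asarray(px,float).reshape(-1,2)
    K=np.array([[p['fx'],0,p['cx']],[0,p['fy'],p['cy']],[0,0,1]])
    u=cv2.undistortPoints(px[:,None],K,np.array(p['dist'])).reshape(-1,2)
    z=d[px[:,1].astype(int),px[:,0].astype(int)]
    c=np.c_[u*z[:,None],z]
    R=cv2.Rodrigues(np.array(p['rvec'],float))[0]
    return (c-np.array(p['tvec']).ravel())@R
E
python3 - <<'E'
from h import *
s=monitor.state(); print(s['t'],s['position'],s['orientation'],s['opening'],r.nose_length)
a,d,p=snap('top','top0.png'); np.savez('top0.npz',a=a,d=d)
a,d,p=snap('side','side0.png'); np.savez('side0.npz',a=a,d=d)
E
```

```text
0.0 [0.17759932 0.57280252 0.25227065] [[ 9.55106389e-01 -2.96262742e-01 -4.16888433e-04]
 [-2.96263013e-01 -9.55104824e-01 -1.73270867e-03]
 [ 1.15164871e-04  1.77842975e-03 -9.99998412e-01]] 0.08535140833639353 0.022
```

View pics/top0.png

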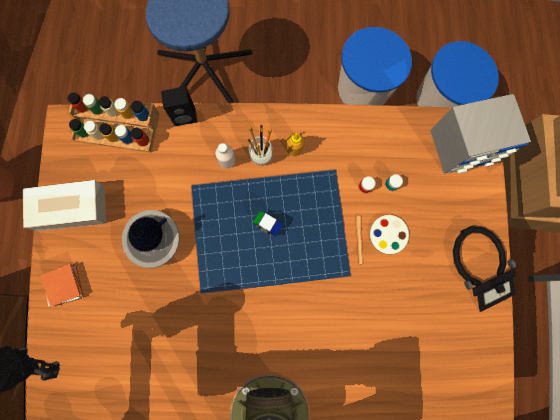

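View pics/side0.png

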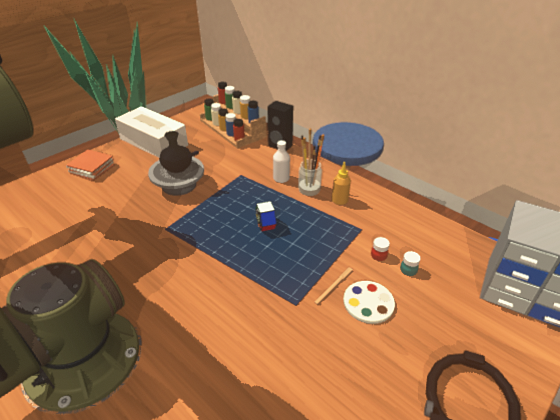

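The top view shows the timer at about (268,223) with green towards the upper left and blue towards the lower right, so the push goes up and left. The side view shows it at (266,216), with blue and red facing the camera.

Run:
```python
from h import *
for n in ('top','side'):
    z=np.load(n+'0.npz');a=z['a'];d=z['d'];p=vision.camera_params(n)
    hsv=cv2.cvtColor(a,cv2.COLOR_RGB2HSV)
    c=(268,223) if n=='top' else (266,216)
    roi=np.zeros(d.shape,bool); roi[c[1]-25:c[1]+25,c[0]-25:c[0]+25]=1
    W=(hsv[...,1]<60)&(hsv[...,2]>150)&roi
    G=(abs(hsv[...,0].astype(int)-60)<20)&(hsv[...,1]>120)&roi
    B=(abs(hsv[...,0].astype(int)-120)<9)&(hsv[...,1]>190)&(hsv[...,2]>60)&roi
    for nm,m in (('W',W),('G',G),('B',B)):
        v,u=np.nonzero(m)
        if len(u)<5: print(n,nm,len(u));continue
        P=pts(np.c_[u,v],d,p); print(n,nm,len(u),P.mean(0).round(4),P.std(0).round(4))
        if nm=='W':
            k=abs(P[:,2]-np.median(P[:,2]))<.006; print(cv2.minAreaRect((P[k,:2]*1000).astype(np.float32)),np.median(P[k,2]))
    if n=='top':
        print('objs',pts([[225,155],[260,150],[295,143],[148,235],[193,183],[336,171],[350,276],[200,291]],d,p).round(3))
```

```text
top W 178 [0.5566 0.01   0.0736] [0.0113 0.0109 0.0028]
((556.7176513671875, 9.96314811706543), (37.378177642822266, 38.92134475708008), 60.93046951293945) 0.07342777417961374
top G 77 [0.5687 0.0366 0.0724] [0.0251 0.0088 0.1498]
top B 85 [ 0.5411 -0.0154  0.056 ] [0.01   0.0073 0.0095]
objs [[ 0.746  0.134  0.101]
 [ 0.787  0.035  0.019]
 [ 0.784 -0.069  0.1  ]
 [ 0.508  0.336  0.136]
 [ 0.685  0.241  0.001]
 [ 0.725 -0.199  0.009]
 [ 0.405 -0.237  0.006]
 [ 0.357  0.208  0.   ]]
side W 136 [0.5528 0.012  0.074 ] [0.0596 0.06   0.0675]
((553.6751098632812, 13.450864791870117), (40.3837890625, 39.537986755371094), 55.39029312133789) 0.07336603587585772
side G 0
side B 5 [ 0.5365 -0.0071  0.065 ] [0.01   0.0037 0.0114]
```

>>> servo_tool(
  hand=[0,0,0,0,0,0,0,0,0,0,0,0,0,0,0,0,0,0,0,0],
  xyz=[
    [0.215,0.2,0.02],
    [0.215,0.2,0.02],
    [0.215,0.2,0.02],
    [0.215,0.2,0.02],
    [0.215,0.2,0.02],
    [0.215,0.2,0.02],
    [0.215,0.2,0.02],
    [0.215,0.2,0.02],
    [0.215,0.2,0.02],
    [0.215,0.2,0.02],
    [0.215,0.2,0.02],
    [0.215,0.2,0.02],
    [0.215,0.2,0.02],
    [0.215,0.2,0.02],
    [0.215,0.2,0.02],
    [0.215,0.2,0.02],
    [0.215,0.2,0.02],
    [0.215,0.2,0.02],
    [0.215,0.2,0.02],
    [0.215,0.2,0.02],
  ],
  roll=[0,0,0,0,0,0,0,0,0,0,0,0,0,0,0,0,0,0,0,0],
)

```text
t: 1.77
position: [0.5288, -0.0401, 0.2049]
orientation: [[0.955, -0.297, -0.0], [-0.297, -0.955, 0.0], [-0.0, 0.0, -1.0]]
wrist_force: [0.8, 0.6, -0.0]
opening: -0.0003
grasp_force: 0.0
```

>>> servo_tool(
  hand=[0,0,0,0,0,0,0,0,0,0,0,0,0,0,0,0],
  xyz=[
    [0,0,0],
    [0,0,0],
    [0,0,0],
    [0,0,0],
    [0,0,0],
    [0,0,0],
    [0,0,0],
    [0,0,0],
    [0,0,0],
    [0,0,0],
    [0,0,0],
    [0,0,0],
    [0,0,0],
    [0,0,0],
    [0,0,0],
    [0,0,0],
  ],
  roll=[0.019,0.019,0.019,0.019,0.019,0.019,0.019,0.019,0.019,0.019,0.019,0.019,0.019,0.019,0.017,0],
)

```text
t: 3.1
position: [0.5281, -0.0383, 0.2049]
orientation: [[-0.49, -0.872, -0.001], [-0.872, 0.49, -0.0], [0.0, 0.001, -1.0]]
wrist_force: [0.5, -0.4, 0.6]
opening: -0.0002
grasp_force: 0.0
```

Run:
```python
from h import *
s=monitor.state(); print(s['t'],s['position'],s['orientation'],s['opening'],r.nose_length,s['q'])
a,d,p=snap('wrist','w1.png'); np.savez('w1.npz',a=a,d=d,**{k:np.array(v) for k,v in p.items()})
```

```text
3.1 [ 0.52814863 -0.03825282  0.20485384] [[-4.89807326e-01 -8.71830314e-01 -8.29414720e-04]
 [-8.71830590e-01  4.89807532e-01 -5.39297605e-05]
 [ 4.53271178e-04  6.96693934e-04 -9.99999655e-01]] -0.00023596446949787563 0.022 [ 1.76322259e+01 -8.48916205e+00 -1.05392822e+01 -1.14569091e-02
 -8.79961053e+01 -4.69597514e+01]
```

View pics/w1.png

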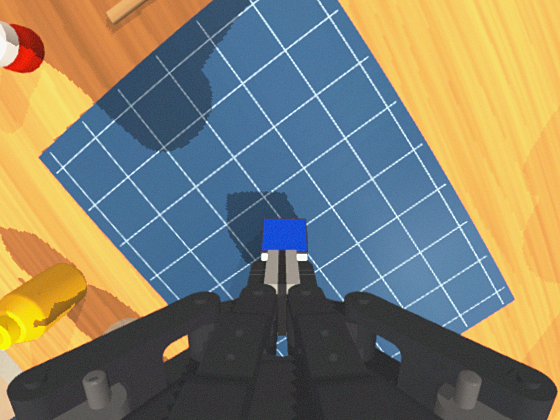

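The wrist view shows the blue side square to the image at about (262–307, 219–250). White is mostly hidden behind the fingertips at (282,255).

Run:
```python
from h import *
z=np.load('w1.npz');a=z['a'];d=z['d'];p={k:z[k] for k in ('fx','fy','cx','cy','dist','rvec','tvec')}
hsv=cv2.cvtColor(a,cv2.COLOR_RGB2HSV)
B=((abs(hsv[...,0].astype(int)-116)<8)&(hsv[...,1]>200)&(hsv[...,2]>120)); B[:210]=0;B[252:]=0;B[:,:255]=0;B[:,312:]=0
v,u=np.nonzero(B);P=pts(np.c_[u,v],d,p);print(len(u),P.mean(0))
c=P.mean(0);n=np.linalg.svd(P-c)[2][2];n*=np.sign(n[2]);print('normal',n,np.degrees(np.arctan2(-n[1],-n[0])))
e=np.array([.49,.872,0]);f=np.array([-.872,.49,0]);C=np.array([.556,.010,0])
for q in (e,f,[0,0,1]): print(np.percentile((P-C)@q,[1,50,99]).round(4))
print(cv2.minAreaRect(np.c_[u,v].astype(np.float32)))
```

```text
1279 [ 0.53967758 -0.01277252  0.057777  ]
normal [0.52716445 0.82344817 0.20983507] -122.62702306124383
[-0.0368 -0.0272 -0.0188]
[-0.0153  0.003   0.0214]
[0.0404 0.0568 0.0719]
((284.4074401855469, 234.24020385742188), (44.01061248779297, 30.787433624267578), 1.6365771293640137)
```

>>> servo_tool(
  hand=[0,0,0,0,0,0,0,0,0,0,0],
  xyz=[
    [0,0.02,0.25],
    [0,0,0.25],
    [0,0,0.25],
    [0,0,0.24],
    [0,0,0],
    [-0.05,0,0],
    [-0.04,0,0],
    [-0.03,0,0],
    [-0.025,0,0],
    [-0.025,0,0],
    [0,0,0],
  ],
  roll=[0,0,0,0,0,0,0,0,0,0,0],
)

```text
t: 4.07
position: [0.5368, -0.0187, 0.0874]
orientation: [[-0.486, -0.874, 0.001], [-0.874, 0.486, 0.0], [-0.001, -0.001, -1.0]]
wrist_force: [0.2, -0.4, 0.2]
opening: 0.0001
grasp_force: 0.0
```

Run:
```python
from h import *
s=monitor.state(); print(s['t'],s['position'],s['wrist_force'])
a,d,p=snap('side','s1.png'); i=cv2.imread('pics/s1.png')[150:290,200:360]; cv2.imwrite('pics/s1c.png',cv2.resize(i,None,fx=4,fy=4))
```

```text
4.0667 [ 0.53683679 -0.01868713  0.08741171] [ 0.15307149 -0.42975372  0.15409914]
```

View pics/s1c.png

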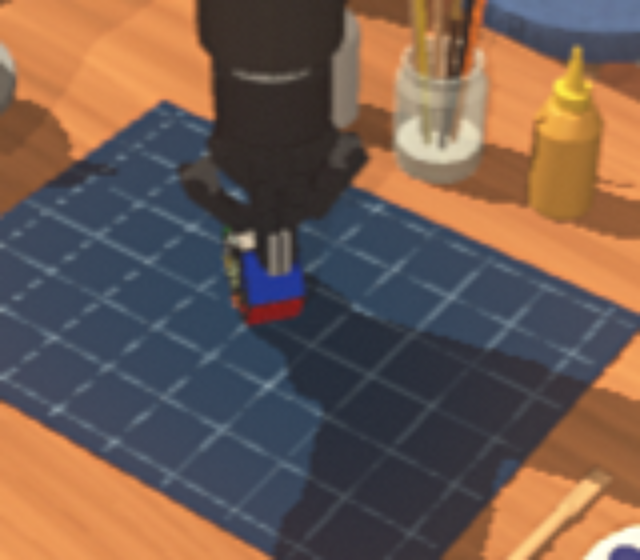

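The crop shows the shut fingertips at (280,255) in front of the upper half of the blue side. There is no contact force yet, so I creep forward.

>>> servo_tool(
  hand=[0,0,0],
  xyz=[
    [-0.015,0,0],
    [-0.015,0,0],
    [0,0,0],
  ],
  roll=[0,0,0],
)

```text
t: 4.37
position: [0.5381, -0.0167, 0.0874]
orientation: [[-0.487, -0.874, 0.0], [-0.874, 0.487, -0.001], [0.001, -0.001, -1.0]]
wrist_force: [-2.1, -2.6, 5.0]
opening: 0.0001
grasp_force: 2.5
```

>>> servo_tool(
  hand=[0,0,0],
  xyz=[
    [-0.015,0,0],
    [-0.015,0,0],
    [0,0,0],
  ],
  roll=[0,0,0],
)

```text
t: 4.62
position: [0.5401, -0.0144, 0.089]
orientation: [[-0.487, -0.874, 0.001], [-0.874, 0.487, -0.003], [0.002, -0.003, -1.0]]
wrist_force: [-5.1, -4.7, 11.2]
opening: 0.0002
grasp_force: 6.2
```

Run:
```python
from h import *
a,d,p=snap('wrist','w2.png'); np.savez('w2.npz',a=a,d=d); cv2.imwrite('pics/w2c.png',cv2.resize(a[180:330,200:360,::-1],None,fx=4,fy=4))
```

```text
(no output)
```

View pics/w2c.png

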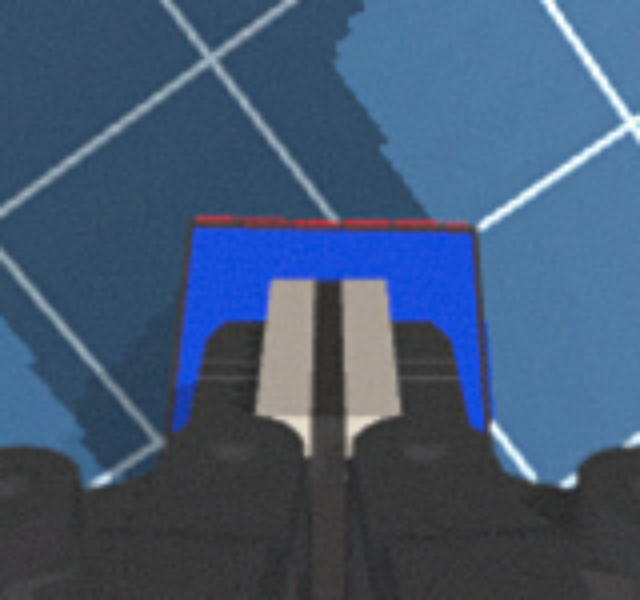

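The fingertips sit centred on the blue side at (330,340). The red strip at (330,220) shows the timer has begun to tip. Now I let the push rise round the far edge.

>>> servo_tool(
  hand=[0,0,0,0,0,0,0],
  xyz=[
    [-0.005,0,-0.022],
    [-0.025,0,-0.014],
    [-0.025,0,-0.013],
    [-0.025,0,-0.011],
    [-0.025,0,-0.011],
    [-0.026,0,-0.009],
    [0,0,0],
  ],
  roll=[0,0,0,0,0,0,0],
)

```text
t: 5.25
position: [0.5483, 0.0014, 0.097]
orientation: [[-0.486, -0.874, 0.002], [-0.874, 0.486, -0.0], [-0.001, -0.002, -1.0]]
wrist_force: [0.5, -3.2, 5.4]
opening: 0.0002
grasp_force: 2.9
```

>>> servo_tool(
  hand=[0,0,0,0,0,0,0,0,0,0,0,0,0,0],
  xyz=[
    [-0.027,0,-0.009],
    [-0.027,0,-0.007],
    [-0.027,0,-0.006],
    [-0.027,0,-0.004],
    [-0.027,0,-0.003],
    [-0.028,0,-0.002],
    [-0.028,0,-0.001],
    [0,0,-0.1],
    [0,0,-0.2],
    [0,0,-0.2],
    [0,0,-0.2],
    [0,0,-0.2],
    [0,0,0],
    [0,0,0],
  ],
  roll=[0,0,0,0,0,0,0,0,0,0,0,0,0,0],
)

```text
t: 6.42
position: [0.559, 0.0213, 0.2096]
orientation: [[-0.486, -0.874, 0.002], [-0.874, 0.486, 0.002], [-0.003, -0.001, -1.0]]
wrist_force: [-0.9, 0.1, -0.3]
opening: 0.0001
grasp_force: 0.0
```

>>> servo_tool(
  hand=[0,0,0,0],
  xyz=[
    [0.25,0,0],
    [0.25,0,0],
    [0,0,0],
    [0,0,0],
  ],
  roll=[0,0,0,0],
)

```text
t: 6.75
position: [0.5285, -0.0323, 0.2071]
orientation: [[-0.488, -0.873, -0.001], [-0.873, 0.488, 0.0], [0.0, 0.001, -1.0]]
wrist_force: [0.3, 0.8, -0.7]
opening: 0.0004
grasp_force: 0.0
```

Run:
```python
from h import *
s=monitor.state(); print(s['t'],s['position'],s['wrist_force'])
a,d,p=snap('wrist','w3.png'); np.savez('w3.npz',a=a,d=d,**{k:np.array(v) for k,v in p.items()})
hsv=cv2.cvtColor(a,cv2.COLOR_RGB2HSV);h=hsv[...,0].astype(int)
e=np.array([.49,.872,0]);f=np.array([-.872,.49,0]);C=np.array([.556,.010,0])
for nm,m in (('B',(abs(h-116)<8)&(hsv[...,1]>200)&(hsv[...,2]>120)),('R',((h<5)|(h>175))&(hsv[...,1]>190)&(hsv[...,2]>50))):
    m[:150]=0;m[330:]=0;m[:,:200]=0;m[:,370:]=0
    v,u=np.nonzero(m)
    if len(u)<20: print(nm,len(u));continue
    P=pts(np.c_[u,v],d,p);print(nm,len(u),P.mean(0),cv2.minAreaRect(np.c_[u,v].astype(np.float32)))
    for q in (e,f,[0,0,1]): print(np.percentile((P-C)@q,[1,50,99]).round(4))
```

```text
6.75 [ 0.52850818 -0.03229755  0.20706178] [ 0.25063215  0.83755137 -0.69374619]
B 0
R 64 [0.55960543 0.0118899  0.04807711] ((280.5, 256.5), (7.0, 39.0), 90.0)
[-0.0555  0.0052  0.0074]
[-0.016  -0.0121  0.0214]
[0.0403 0.0435 0.1923]
```

View pics/w3.png

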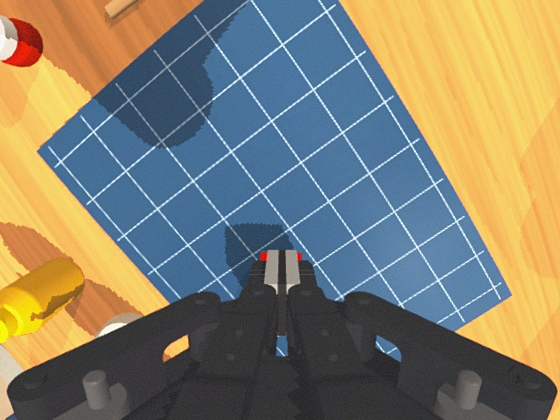

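The wrist view shows red, now the facing upper side, on either side of the fingertips at (262–301, 257). The first tip worked, so I measure with the top and side cameras.

Run:
```python
from h import *
e=np.array([.49,.872,0]);f=np.array([-.872,.49,0]);C=np.array([.556,.010,0])
for n in ('top','side'):
    a,d,p=snap(n,n+'2.png');hsv=cv2.cvtColor(a,cv2.COLOR_RGB2HSV);h=hsv[...,0].astype(int)
    for nm,m in (('B',(abs(h-119)<10)&(hsv[...,1]>200)&(hsv[...,2]>80)),('W',(hsv[...,1]<60)&(hsv[...,2]>130)),('R',((h<5)|(h>175))&(hsv[...,1]>190)&(hsv[...,2]>50))):
        v,u=np.nonzero(m&(d>0));P=pts(np.c_[u,v],d,p)
        k=(np.linalg.norm((P-C)[:,:2]-.04*e[:2],axis=1)<.07)&(P[:,2]>.02)&(P[:,2]<.085);P=P[k]
        if len(P)<8: print(n,nm,len(P));continue
        print(n,nm,len(P),*[np.percentile((P-C)@q,[3,50,97]).round(4) for q in (e,f,[0,0,1])],cv2.minAreaRect((P[:,:2]*1000).astype(np.float32)))
```

```text
Traceback (most recent call last):
  File "h.py", line 9, in pts
    u=cv2.undistortPoints(px[:,None],K,np.array(p['dist'])).reshape(-1,2)
      ~~~~~~~~~~~~~~~~~~~^^^^^^^^^^^^^^^^^^^^^^^^^^^^^^^^^^
cv2.error: OpenCV(4.12.0) /io/opencv/modules/calib3d/src/undistort.dispatch.cpp:347: error: (-215:Assertion failed) CV_IS_MAT(_src) && CV_IS_MAT(_dst) && (_src->rows == 1 || _src->cols == 1) && (_dst->rows == 1 || _dst->cols == 1) && _src->cols + _src->rows - 1 == _dst->rows + _dst->cols - 1 && (CV_MAT_TYPE(_src->type) == CV_32FC2 || CV_MAT_TYPE(_src->type) == CV_64FC2) && (CV_MAT_TYPE(_dst->type) == CV_32FC2 || CV_MAT_TYPE(_dst->type) == CV_64FC2) in function 'cvUndistortPointsInternal'
```

Run:
```python
from h import *
e=np.array([.49,.872,0]);f=np.array([-.872,.49,0]);C=np.array([.556,.010,0])
for n in ('top','side'):
    a,d,p=snap(n,n+'2.png');hsv=cv2.cvtColor(a,cv2.COLOR_RGB2HSV);h=hsv[...,0].astype(int)
    for nm,m in (('B',(abs(h-119)<10)&(hsv[...,1]>200)&(hsv[...,2]>80)),('W',(hsv[...,1]<60)&(hsv[...,2]>130)),('R',((h<5)|(h>175))&(hsv[...,1]>190)&(hsv[...,2]>50))):
        v,u=np.nonzero(m&(d>0))
        if len(u)==0: print(n,nm,0);continue
        P=pts(np.c_[u,v],d,p)
        k=(np.linalg.norm((P-C)[:,:2]-.04*e[:2],axis=1)<.07)&(P[:,2]>.02)&(P[:,2]<.085);P=P[k]
        if len(P)<8: print(n,nm,len(P));continue
        print(n,nm,len(P),*[np.percentile((P-C)@q,[3,50,97]).round(4) for q in (e,f,[0,0,1])],cv2.minAreaRect((P[:,:2]*1000).astype(np.float32)))
```

```text
top B 0
top W 0
top R 0
side B 31 [0.0234 0.0302 0.0568] [-0.0129  0.003   0.0177] [0.071  0.0733 0.0755] ((573.3394775390625, 47.504356384277344), (35.68516540527344, 33.768070220947266), 62.678855895996094)
side W 1
side R 164 [0.0017 0.0109 0.0191] [-0.0137  0.0038  0.0214] [0.0418 0.0556 0.0708] ((557.7327270507812, 21.0655517578125), (19.89146614074707, 38.2899055480957), 62.89668655395508)
```

View pics/side2.png

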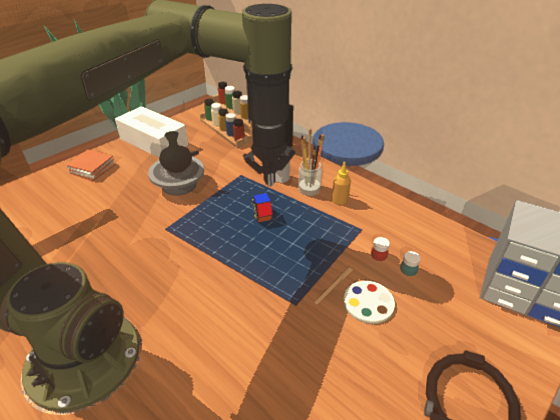

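Blue is on top at (262,200) and red faces the camera at (264,213). The timer has moved 39–40 mm along with its heading kept, so I repeat the same push.

>>> servo_tool(
  hand=[0,0,0,0,0,0,0,0,0,0,0,0,0,0],
  xyz=[
    [0,0,0.25],
    [0,0,0.25],
    [0,0,0.25],
    [0,0,0.24],
    [0,0,0],
    [-0.1,0,0],
    [-0.1,0,0],
    [-0.1,0,0],
    [-0.06,0,0],
    [-0.04,0,0],
    [-0.025,0,0],
    [-0.025,0,0],
    [0,0,0],
    [0,0,0],
  ],
  roll=[-0.003,0,0,0,0,0,0,0,0,0,0,0,0,0],
)

```text
t: 8.12
position: [0.5547, 0.0159, 0.0892]
orientation: [[-0.47, -0.883, 0.0], [-0.883, 0.47, -0.0], [0.0, -0.0, -1.0]]
wrist_force: [-0.7, 0.2, 0.3]
opening: 0.0002
grasp_force: 0.0
```

>>> servo_tool(
  hand=[0,0,0,0],
  xyz=[
    [0,0,0.013],
    [-0.015,0,0],
    [-0.015,0,0],
    [0,0,0],
  ],
  roll=[0,0,0,0],
)

```text
t: 8.45
position: [0.5564, 0.019, 0.0879]
orientation: [[-0.47, -0.883, -0.0], [-0.883, 0.47, -0.001], [0.001, -0.0, -1.0]]
wrist_force: [-1.1, -0.5, 2.1]
opening: 0.0001
grasp_force: 0.7
```

>>> servo_tool(
  hand=[0,0,0,0,0,0,0,0],
  xyz=[
    [-0.023,0,-0.012],
    [-0.024,0,-0.014],
    [-0.024,0,-0.013],
    [-0.025,0,-0.012],
    [-0.025,0,-0.011],
    [-0.025,0,-0.01],
    [-0.026,0,-0.009],
    [0,0,0],
  ],
  roll=[0,0,0,0,0,0,0,0],
)

```text
t: 9.12
position: [0.5665, 0.038, 0.0976]
orientation: [[-0.47, -0.883, 0.001], [-0.883, 0.47, 0.0], [-0.0, -0.001, -1.0]]
wrist_force: [-0.3, -0.6, 2.0]
opening: -0.0
grasp_force: 1.1
```

>>> servo_tool(
  hand=[0,0,0,0,0,0,0,0,0,0,0,0,0,0],
  xyz=[
    [-0.027,0,-0.009],
    [-0.027,0,-0.007],
    [-0.027,0,-0.006],
    [-0.027,0,-0.004],
    [-0.027,0,-0.003],
    [-0.028,0,-0.002],
    [-0.028,0,-0.001],
    [0,0,-0.1],
    [0,0,-0.2],
    [0,0,-0.2],
    [0,0,-0.2],
    [0,0,-0.2],
    [0,0,0],
    [0,0,0],
  ],
  roll=[0,0,0,0,0,0,0,0,0,0,0,0,0,0],
)

```text
t: 10.28
position: [0.5772, 0.0579, 0.2112]
orientation: [[-0.47, -0.883, 0.003], [-0.883, 0.47, 0.001], [-0.002, -0.002, -1.0]]
wrist_force: [-0.3, -0.5, -0.8]
opening: -0.0001
grasp_force: 0.0
```

>>> servo_tool(
  hand=[0,0,0,0,0,0],
  xyz=[
    [0.3,0,0],
    [0.3,0,0],
    [0.3,0,0],
    [0.3,0,0],
    [0,0,0],
    [0,0,0],
  ],
  roll=[0,0,0,0,0,0],
)

```text
t: 10.78
position: [0.5081, -0.0707, 0.2086]
orientation: [[-0.472, -0.882, -0.001], [-0.882, 0.472, 0.0], [0.0, 0.001, -1.0]]
wrist_force: [1.4, 0.9, 0.4]
opening: -0.0003
grasp_force: 0.0
```

Run:
```python
from h import *
s=monitor.state(); print(s['t'],s['position'],s['wrist_force'])
a,d,p=snap('side','side3.png'); hsv=cv2.cvtColor(a,cv2.COLOR_RGB2HSV);h=hsv[...,0].astype(int)
v,u=np.nonzero(((h<5)|(h>175))&(hsv[...,1]>190)&(hsv[...,2]>50)&(d>0));P=pts(np.c_[u,v],d,p)
P=P[np.linalg.norm(P[:,:2]-[.595,.08],axis=1)<.07];print(len(P),P.mean(0),P.std(0))
```

```text
10.7833 [ 0.50808186 -0.07065814  0.20862514] [1.39104723 0.85681165 0.40723048]
103 [0.59230558 0.08154398 0.0735483 ] [0.01106349 0.01067117 0.00152813]
```

View pics/side3.png

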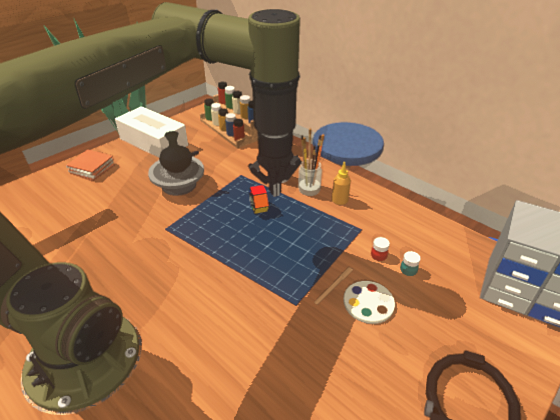

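The picture shows red on top at (259,191), level at 73.5 mm, with orange facing the camera. The arm is clear and nothing else has moved.

```bash
python3 -c "
from plant import workorder; print(workorder.sign_off())"
```

```text
the job is handed in; nothing more can be done
None
```

The flip timer now stands on the mat with its red side on top, after two gentle tips; the side camera showed the pot and everything else still in place, and the job was handed in at about 11 s.

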